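Fit out and close a heating control box

ROBOT

A 6-joint arm with a two-finger parallel gripper is mounted at the origin on the work surface. World frame = base frame: x ahead of the robot, y to its left, z up, the work surface at z = 0. Lengths are in mm, angles in degrees, forces in N, time in s.
With the tool pointing down it reaches from about 300 to 825 mm from the base axis. Payload 5.4 kg.
Tool frame: the origin (TCP) lies on the front face of the gripper's body, between the roots of the fingers; the fingertips stand 88 mm ahead of it and the grasp point (between the pads) lies 69 mm ahead of it; z points along the fingers, y is the line along which they close (so a half turn about z gives the same grasp; the last joint's range is limited). The gripper opens to 92 mm and grips with 3 to 60 N. Pads are 20 mm wide; open, the fingers measure 128 mm over their backs; the gripper's body (75 mm by 189 mm) begins 69 mm behind the grasp point.
Start: joints at [56.774, 9.076, 91.501, -0, 79.423, -12.038], TCP at [207.831, 536.109, 302.701] pointing down, gripper open.
Joint ranges: [-166.64, 166.64], [-54.1, 131.32], [10.49, 154.53], [-73.88, 253.88], [9.74, 151.15], [-171.62, 171.62]. Speed limits (degrees/s): [147.25, 147.25, 180, 180, 180, 180].

INTERFACE

Orientations are given as [roll, pitch, yaw] about the fixed x, y, z axes, in that order (R = Rz(yaw) Ry(pitch) Rx(roll)).
In Python, from plant import r gives the robot as it stands.
- The arm moves only by the tool carry_out, never from a script. Its argument "rows" is one flat list of numbers, 5 for each row, row after row: the shift along the world's x, y, z in cm, then the turn about the world's z in degrees, then the opening, from -1 (shut) to 1 (fully open), so that 0 is half open. A call has 1 to 12 rows; each row shifts and turns the commanded pose from where the row before left it; what a row does not reach is not made up. A row lasts 1/10 s, in which the tool goes at most 50 mm and 8.59 degrees, less where a joint would pass 70% of its speed; a pose out of reach is approached as far as the arm can. A call with a gripper value outside its range is refused whole. The fingers move at their own pace and stop on an object; "force" is the grip in N (left out, the last holds). Time passes only in rows, so rows that do not move let the fingers close. It gives the time, the measured TCP pose, the force, the opening and the grip force at its end, in the units of the state.
- r.sense(): the state, without advancing time (a new reading comes with each control period).
- r.grab_frame(name): name is "scene" or "side" or "wrist"; returns a dict with "color" (480x640x3 uint8, red, green, blue), "intrinsics" (3x3 intrinsics, pixels), "rvec" (rotation vector, rad) and "tvec" (3), from world to camera coordinates, as OpenCV has them. Camera axes: x right, y down, z forward; pixel columns grow to the right and rows downward; lengths in mm; the calibration is good to about 2 mm. A picture is of the moment at which its call begins. There is no depth.
- r.job_done(): hands the job in; it is judged then, once.
The state is a dict: "time_s": time; "q": joint angles; "qd": joint speeds; "tau": joint torques, N m; "position": TCP position; "tcp_rot": TCP orientation; "wrist_force": force on the tool from outside, world axes, zero at the start; "torque": the same for the moment, N m; "gripper_width": opening from 0.0 (shut) to 1.0 (fully open); "grasp_force": force on a finger pad.
Only numpy, scipy, OpenCV 4.12 (cv2) and the standard library are available. Lean on these libraries where they do the work, as an engineer would, in place of code of your own. Each camera call takes 0.05 s, during which the arm holds its last target. There are 200 camera calls.

TASK

Fit out the heating control box that lies on the worktop: turn the wing latch a quarter turn, swing the hinged lid up until it stands upright or beyond, seat every relay module from the worktop upright on the free part of the rail, fully down and astride it, and turn the thermostat knob until its pointer lines up with the black index mark. Then close the lid fully and turn the wing latch back to lock it. Leave the other things on the worktop where they are.

Things in the scene. Friction and masses are not known exactly. Their poses are not given: they have to be found in the camera images.
- control_box: Control box, ivory plastic, lying on its back, fixed; place and yaw vary. 300 mm (x) x 220 mm (y), walls 5 mm thick and 110 mm tall. Origin: centre of the underside. The lid is hinged along the top of the +y wall. Inside, the rail runs along x; at its +x end the white thermostat module (x 64 to 136, y -58 to 28, top at z 70 mm). A 21 mm tall terminal strip lies at y 69 to 91 mm.
- rail_free (a point): Middle of the free part of the 35 mm wide rail, on its top face (22 mm above the box's underside); axes as the box's. The free part runs 99 mm either way along x, from the end clamp (29 mm tall) to the thermostat module: room for all modules. A seated module's x lies along the rail's x, its origin on the rail's line and 9 mm below this point's height, up to 81 mm from it along x.
- lid (a joint): Lid angle, rad: 0 closed, up to 1.95 as the free (-y) edge rises. Stiff hinge (0.6 N m of friction): the lid stays where it is left, and must be pressed shut. Its only handle is the wing latch. It cannot be lifted while the latch is locked, nor close fully with the latch turned to locked.
- lid_hinge (a point): Midpoint of the hinge line, at the lid's underside; turns with the lid. With the lid closed its axes are the box's; x is the hinge line, about whose -x the lid opens. The lid (304 x 224 x 8 mm, 0.48 kg) reaches from here 222 mm along its own -y; its outer face is 8 mm up its z.
- latch (a joint): Angle of the wing latch, rad: 0 locked (wing parallel to the hinge, tongue under a strike on the wall), 1.57 released (wing square to the hinge). Grows counter-clockwise seen onto the lid's outer face; stays where it is left (0.06 N m of friction).
- latch_grip (a point): Grip point of the wing latch: on its axis, 22 mm above the lid's outer face, 194 mm from the hinge line, halfway along the lid. The wing is a black bar 42 mm long (x of this frame), 12 mm thick (y), standing 8 to 33 mm above the outer face.
- dial (a joint): Thermostat knob angle, rad: 0 to 4.71, growing clockwise seen from above; at 0 the pointer points to the box's (-x, +y) diagonal. Stays where it is left (0.04 N m of friction).
- index (a joint): Angle at which the index mark stands on the same scale as the knob (same zero, same direction). The knob is set right when its angle equals this one.
- dial_axis (a point): Point on the knob's turning axis at the flat top of the thermostat module; axes as the box's. The knob is a black round fluted cylinder, 44 mm in diameter, standing from 1 to 21 mm above this point.
- dial_pointer (a point): Outer end of the white pointer line on top of the knob, 22 mm from its axis; its x is the way the pointer points.
- index_mark (a point): Middle of the black index mark (10 x 5 mm) on the white face around the knob, 29.5 mm from its axis; its x points outwards along the mark. Printed flat on a ring, nothing to touch.
- relay1: DIN-rail relay module, grey, black feet, 160 g: 36 (x) x 86 (y) mm, 62 mm tall, standing upright. Origin: centre of the underside. Body 45 mm tall; above it a centred nose 36 x 45 (y) mm up to 62 mm: pick it from above by the nose's 45 mm sides. Below, a groove along x, 39 mm wide, 9 mm deep, fits over the rail; either way round. Up to two of the four are absent.
- relay2: Another relay module, the same as relay1.
- relay3: Another relay module, the same as relay1.
- relay4: Another relay module, the same as relay1.
- mug: Bystander: white mug, 80 mm across, 92 mm tall; origin under its centre.
- elbow: Bystander: copper elbow fitting, legs 30 mm, 25 mm tall, lying among the modules.
- tape: Bystander: roll of black tape, 68 mm across, 19 mm tall.
- screwdriver: Bystander: screwdriver, 200 mm long, lying.
- brush: Bystander: hand brush, 250 mm long, 46 mm tall, lying.
- flux: Bystander: small jar, 60 mm across, 45 mm tall.
- valve: Bystander: brass lever valve, 80 mm long, 47 mm tall, lying.
Things that resemble listed ones, but are neither listed nor needed, are in the scene too. What is shaped like the relay1 but red is not meant. What is shaped like the relay4 but green is not meant.

How it is judged:
By the outcome, as a careful person would: the job done as asked, in the order asked, and still so for the second after the job is handed in, with the robot touching nothing.
Of relay1, relay2, relay3, relay4 only 2 to 4 are there at a start; the rules pass over those that are not, and their reading is None.
At some moment in a run one of relay1, relay2, relay3, relay4 may be knocked a few centimetres aside while the robot is not near it.
It also fails if it takes over 210 s, if anything falls off the work surface, if the arm or the gripper's body presses on something with over 40 N, if the wrist force passes 120 N, or if a joint passes its speed limit or range.

## Working session

There is one attempt and no reset: what is moved stays moved. The work goes in short steps, Python scripts to look and compute and a tool call to move; the robot and the scene stay as the last step left them, time stands still between calls to the robot, and variables do not carry over. Pictures are saved under pics/ and viewed, at most 14 in all, crops included, and the job is handed in when it is done.

Besides the shell and the picture viewer there is one more tool, called after "Call:" as name(argument=value, ...) on one line, values as JSON. carry_out: Moves the arm, as the interface text tells. Its arguments: {"type":"object","properties":{"rows":{"type":"array","items":{"type":"number"}},"force":{"type":"number"}},"required":["rows"]}

```bash
ls; mkdir -p pics
python3 - <<'E'
from plant import r
import cv2
s=r.sense();print({k:s[k] for k in('time_s','position','tcp_rot','gripper_width')})
for n in("scene","side"):
    f=r.grab_frame(n);cv2.imwrite(f"pics/{n}0.png",f["color"][:,:,::-1]);R=cv2.Rodrigues(f["rvec"])[0];print(n,f["intrinsics"],-R.T@f["tvec"].ravel(),R[2])
E
```

```text
pics
{'time_s': 0.0, 'position': array([207.60410033, 535.7372013 , 301.72963035]), 'tcp_rot': array([-1.79897538e+02, -2.13147591e-02,  1.58810166e+02]), 'gripper_width': 1.002483780981017}
scene [[609.69295657   0.         310.08221084]
 [  0.         609.69295657 232.06303407]
 [  0.           0.           1.        ]] [1280.75724382  195.60510578 1273.33442831] [-0.55319069 -0.15059275 -0.81933014]
side [[464.84359254   0.         325.92051432]
 [  0.         464.84359254 240.70886061]
 [  0.           0.           1.        ]] [ 170.67210416 -913.07334848  824.18465084] [ 0.28928053  0.76337951 -0.57755388]
```

View pics/scene0.png

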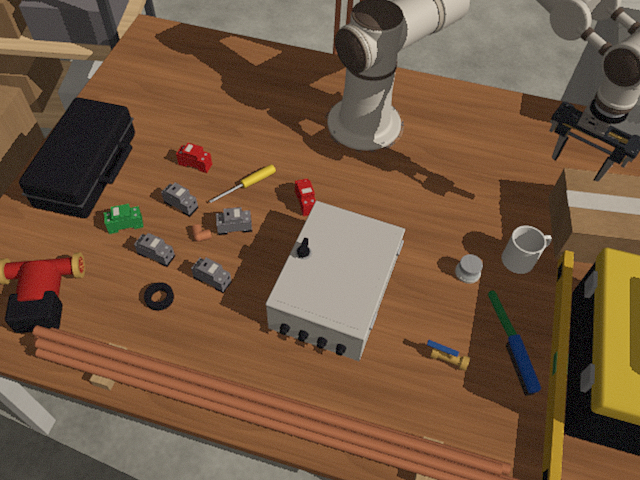

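View pics/side0.png

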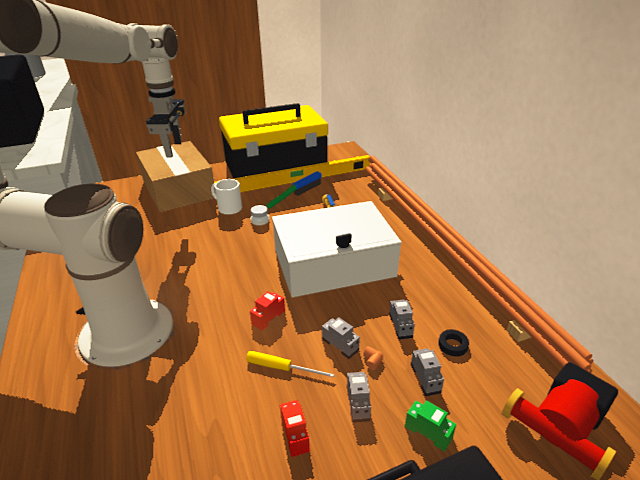

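Scene picture: the closed box has its latch wing near (303,248). Four grey relays are at (181,198), (234,221), (155,248) and (211,273). Red and green decoys are also present. Next I measure the lid quad, the latch and the relays.

```bash
cat > h.py <<'E'
import numpy as np, cv2
from plant import r
def cam(f):
    R=cv2.Rodrigues(f["rvec"])[0]; return np.array(f["intrinsics"]),R,-R.T@np.ravel(f["tvec"])
def ray(f,p):
    K,R,c=cam(f); d=R.T@np.linalg.solve(K,[p[0],p[1],1.]); return c,d/np.linalg.norm(d)
def onz(f,p,z):
    c,d=ray(f,p); return c+d*(z-c[2])/d[2]
def proj(f,P):
    return cv2.projectPoints(np.float64(P).reshape(-1,3),np.float64(f["rvec"]),np.float64(f["tvec"]),f["intrinsics"],None)[0].reshape(-1,2)
def tri(f,p,g,q):
    a,d=ray(f,p);b,e=ray(g,q); s=np.linalg.lstsq(np.c_[d,-e],b-a,rcond=None)[0]
    P,Q=a+s[0]*d,b+s[1]*e; return (P+Q)/2,np.linalg.norm(P-Q)
def blobs(m,amin):
    n,l,st,ce=cv2.connectedComponentsWithStats(m.astype(np.uint8)); return [(st[i,4],ce[i],l==i) for i in range(1,n) if st[i,4]>=amin]
E
python3 - <<'E'
from h import *
F={n:r.grab_frame(n) for n in("scene","side")}
roi={"scene":(262,195,415,350),"side":(265,195,410,300)}
tiles=[]
for n,f in F.items():
    c=f["color"];x0,y0,x1,y1=roi[n]
    hsv=cv2.cvtColor(c,cv2.COLOR_RGB2HSV)
    m=np.zeros(c.shape[:2],bool);m[y0:y1,x0:x1]=True
    light=m&(hsv[...,1]<60)&(hsv[...,2]>(150 if n=="scene" else 200))
    b=max(blobs(light,500),key=lambda t:t[0])
    cn=max(cv2.findContours(b[2].astype(np.uint8),0,2)[0],key=cv2.contourArea)
    ap=cv2.approxPolyDP(cv2.convexHull(cn),4,True)[:,0]
    print(n,b[0],ap.tolist());print([onz(f,p,118).round(0)[:2].tolist() for p in ap])
    dark=m&(c.max(2)<60)
    for d in blobs(dark,15): print(' dark',d[0],d[1].round(1),onz(f,d[1],140).round())
    grey=(hsv[...,1]<60)&(hsv[...,2]>60)
    A=(100,150,262,300) if n=="scene" else (315,295,450,425)
    g=np.zeros_like(m);g[A[1]:A[3],A[0]:A[2]]=True
    for d in blobs(g&grey,60): print(' grey',d[0],d[1].round(1),onz(f,d[1],40).round())
    t=c[y0:y1,x0:x1];tiles.append(cv2.resize(t,(400,400*t.shape[0]//t.shape[1])))
    t=c[A[1]:A[3],A[0]:A[2]];tiles.append(cv2.resize(t,(400,280)))
im=np.zeros((600,800,3),np.uint8)
for i,t in enumerate(tiles):
    t=cv2.resize(t,(400,300));im[(i%2)*300:(i%2)*300+300,(i//2)*400:(i//2)*400+400]=t
cv2.imwrite("pics/crop0.png",im[:,:,::-1])
E
```

```text
scene 11528 [[316, 201], [404, 229], [363, 349], [267, 304]]
[[409.0, -29.0], [427.0, 190.0], [748.0, 170.0], [707.0, -51.0]]
 dark 161 [303.  248.8] [564. -15. 140.]
 dark 88 [283.7 328.9] [763.   5. 140.]
 dark 91 [302.3 335.6] [766.  45. 140.]
 dark 93 [321.  342.4] [769.  86. 140.]
 dark 52 [340.3 346.8] [767. 125. 140.]
 grey 455 [182.4 196.4] [ 438. -376.   40.]
 grey 112 [225.5 192.8] [ 394. -275.   40.]
 grey 713 [233.5 220.4] [ 471. -224.   40.]
 grey 539 [156.4 246.5] [ 599. -374.   40.]
 grey 534 [214.  271.7] [ 624. -215.   40.]
side 4810 [[400, 241], [289, 262], [272, 217], [371, 201]]
[[705.0, -52.0], [407.0, -31.0], [424.0, 185.0], [723.0, 163.0]]
 dark 164 [343.3 240.6] [555. -24. 140.]
 grey 600 [402.3 316.5] [ 621. -233.   40.]
 grey 825 [340.5 334.6] [ 462. -233.   40.]
 grey 871 [427.9 369.5] [ 595. -391.   40.]
 grey 582 [358.6 388.3] [ 440. -382.   40.]
 grey 80 [436.9 415.2] [ 554. -491.   40.]
```

View pics/crop0.png

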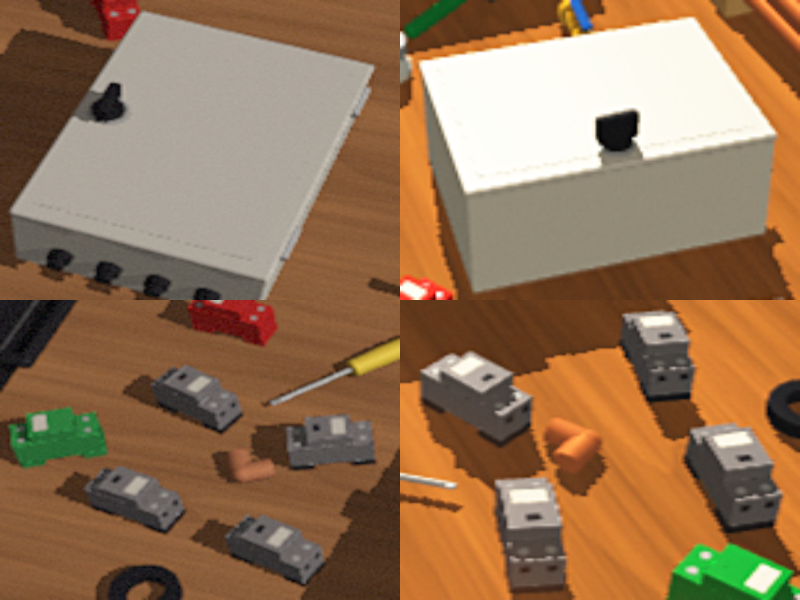

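The lid corners from both views agree: centre about (565,66), yaw about -4°. That puts the latch at about (559,-18), and the triangulated blob gives (560,-20). I move above it with tool yaw -4, so that the +90° turn stays within joint 6's range.

Call:
carry_out(rows=[1.467, -2.308, 0, -6.783, 0.1, 1.467, -2.308, 0, -6.783, 0.1, 1.467, -2.308, 0, -6.783, 0.1, 1.467, -2.308, 0, -6.783, 0.1, 1.467, -2.308, 0, -6.783, 0.1, 1.467, -2.308, 0, -6.783, 0.1, 1.467, -2.308, 0, -6.783, 0.1, 1.467, -2.308, 0, -6.783, 0.1, 1.467, -2.308, 0, -6.783, 0.1, 1.467, -2.308, 0, -6.783, 0.1, 1.467, -2.308, 0, -6.783, 0.1, 1.467, -2.308, 0, -6.783, 0.1], force=40)

```text
time_s: 1.4
position: [384.2, 258.1, 302.6]
tcp_rot: [-180.0, 0.0, 77.1]
wrist_force: [-0.6, -0.1, -0.1]
gripper_width: 0.552
grasp_force: 0.0
```

Call:
carry_out(rows=[1.467, -2.308, 0, -6.783, 0.1, 1.467, -2.308, 0, -6.783, 0.1, 1.467, -2.308, 0, -6.783, 0.1, 1.467, -2.308, 0, -6.783, 0.1, 1.467, -2.308, 0, -6.783, 0.1, 1.467, -2.308, 0, -6.783, 0.1, 1.467, -2.308, 0, -6.783, 0.1, 1.467, -2.308, 0, -6.783, 0.1, 1.467, -2.308, 0, -6.783, 0.1, 1.467, -2.308, 0, -6.783, 0.1, 1.467, -2.308, 0, -6.783, 0.1, 1.467, -2.308, 0, -6.783, 0.1])

```text
time_s: 2.6
position: [560.3, -18.8, 302.4]
tcp_rot: [-180.0, 0.0, -4.3]
wrist_force: [0.3, -0.2, 0.7]
gripper_width: 0.548
grasp_force: 0.0
```

Run:
```python
from h import *
s=r.sense();print(s['time_s'],s['position'],s['tcp_rot'],s['q'])
f=r.grab_frame("wrist");print(f["intrinsics"][0],cam(f)[2],cam(f)[1][2])
cv2.imwrite("pics/w1.png",f["color"][:,:,::-1])
```

```text
2.6 [560.28498826 -18.82464777 302.43095413] [-1.79993113e+02  2.70596663e-02 -4.26633653e+00] [-1.42748921e+01  6.98065718e+00  9.38523999e+01  2.11681776e-03
  7.91947878e+01  7.99910487e+01]
[428.31491231   0.         320.30740008] [636.56521297 -23.2774654  385.26130252] [-0.27167075  0.02063698 -0.96216897]
```

View pics/w1.png

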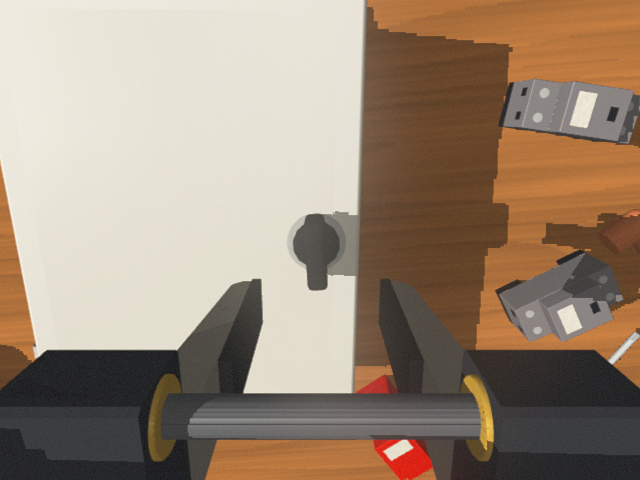

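Wrist picture: the latch wing runs from (316,215) to (316,290), over its disc at (316,243) and between the fingers. The lid's free edge is at column 360.

Run:
```python
from h import *
f=r.grab_frame("wrist")
print(onz(f,(316,215),151),onz(f,(316,290),151),onz(f,(316,243),124))
for p in((365,30),(353,400),(360,210)): print(onz(f,p,118))
P=[[560,-18,140],[539,-16.5,151],[581,-19.5,151]];print(proj(f,P))
```

```text
[584.88367361 -20.64975368 151.        ] [539.7842095  -16.84121808 151.        ] [560.57939839 -18.38794953 124.        ]
[682.97687358 -56.76415075 118.        ]
[438.01303645 -34.97071144 118.        ]
[578.3732225  -47.99432414 118.        ]
[[315.23227211 251.56468484]
 [315.53528137 291.27536593]
 [314.5455929  221.87462902]]
```

Call:
carry_out(rows=[0.05, 0, -3, -0.3, 0.1, 0, 0, -3, 0, 0.1, 0, 0, -2, 0, 0.1, 0, 0, -1.05, 0, 0.1, 0, 0, 0, 0, -1, 0, 0, 0, 0, -1, 0, 0, 0, 0, -1, 0, 0, 0, 0, -1, 0, 0, 0, 0, -1, 0, 0, 0, 0, -1], force=40)

```text
time_s: 3.7
position: [562.0, -16.5, 215.4]
tcp_rot: [-179.8, -0.3, -4.3]
wrist_force: [-0.5, 7.6, 6.5]
gripper_width: 0.128
grasp_force: 40.6
```

Call:
carry_out(rows=[0, 0.2, 0.5, 0, -1, 0, 0, 0, 8.2, -1, 0, 0, 0, 8.2, -1, 0, 0, 0, 8.2, -1, 0, 0, 0, 8.2, -1, 0, 0, 0, 8.2, -1, 0, 0, 0, 8.2, -1, 0, 0, 0, 8.2, -1, 0, 0, 0, 8.2, -1, 0, 0, 0, 8.2, -1, 0, 0, 0, 8.2, -1, 0, 0, 0, 8.2, -1], force=40)

```text
time_s: 4.9
position: [559.4, -12.9, 216.8]
tcp_rot: [-179.8, -0.4, 86.3]
wrist_force: [-1.4, 11.6, -2.5]
gripper_width: 0.127
grasp_force: 40.8
```

Call:
carry_out(rows=[0, 0, 0, 0, -1, 0, 0, 0, 0, -1])

```text
time_s: 5.1
position: [559.4, -12.9, 216.8]
tcp_rot: [-179.8, -0.4, 85.9]
wrist_force: [-1.9, 10.9, -2.2]
gripper_width: 0.126
grasp_force: 40.7
```

The latch turned about 90°, and its axis is at about (559,-16). Next I work out the lid arc.

```bash
cat >> h.py <<'E'
def arc(L,h,th,yaw):
    t=np.radians(th);s=-L*np.cos(t)+h*np.sin(t);z=L*np.sin(t)+h*np.cos(t)
    P=np.c_[-np.sin(np.radians(yaw))*s,np.cos(np.radians(yaw))*s,z]/10
    D=np.diff(P,axis=0);c=np.round(np.cumsum(D,0),2);return np.diff(np.r_[[[0,0,0]],c],axis=0).round(2)
E
python3 - <<'E'
from h import *
for d in arc(191,30,np.r_[0:105:21*1j] if 0 else np.linspace(0,104,25),-4.6): print(*d,0,-1,sep=', ',end=', ')
E
```

```text
0.02, 0.28, 1.43, 0, -1, 0.03, 0.39, 1.41, 0, -1, 0.04, 0.49, 1.38, 0, -1, 0.05, 0.6, 1.33, 0, -1, 0.06, 0.69, 1.29, 0, -1, 0.06, 0.79, 1.23, 0, -1, 0.07, 0.88, 1.17, 0, -1, 0.08, 0.96, 1.09, 0, -1, 0.08, 1.04, 1.02, 0, -1, 0.09, 1.12, 0.94, 0, -1, 0.1, 1.19, 0.85, 0, -1, 0.1, 1.24, 0.76, 0, -1, 0.1, 1.3, 0.66, 0, -1, 0.11, 1.35, 0.56, 0, -1, 0.11, 1.38, 0.46, 0, -1, 0.12, 1.42, 0.35, 0, -1, 0.11, 1.43, 0.24, 0, -1, 0.12, 1.46, 0.14, 0, -1, 0.12, 1.45, 0.02, 0, -1, 0.11, 1.46, -0.09, 0, -1, 0.12, 1.44, -0.2, 0, -1, 0.11, 1.43, -0.3, 0, -1, 0.12, 1.39, -0.41, 0, -1, 0.11, 1.37, -0.52, 0, -1,
```

Call:
carry_out(rows=[-0.05, 0.35, 0, 0, -1, 0.02, 0.28, 1.43, 0, -1, 0.03, 0.39, 1.41, 0, -1, 0.04, 0.49, 1.38, 0, -1, 0.05, 0.6, 1.33, 0, -1, 0.06, 0.69, 1.29, 0, -1, 0.06, 0.79, 1.23, 0, -1, 0.07, 0.88, 1.17, 0, -1, 0.08, 0.96, 1.09, 0, -1], force=40)

```text
time_s: 6.0
position: [563.4, 38.5, 321.7]
tcp_rot: [-179.9, 0.1, 85.9]
wrist_force: [-3.3, -3.9, -8.1]
gripper_width: 0.131
grasp_force: 40.0
```

Call:
carry_out(rows=[0.08, 1.04, 1.02, 0, -1, 0.09, 1.12, 0.94, 0, -1, 0.1, 1.19, 0.85, 0, -1, 0.1, 1.24, 0.76, 0, -1, 0.1, 1.3, 0.66, 0, -1, 0.11, 1.35, 0.56, 0, -1, 0.11, 1.38, 0.46, 0, -1, 0.12, 1.42, 0.35, 0, -1, 0.11, 1.43, 0.24, 0, -1, 0.12, 1.46, 0.14, 0, -1, 0.12, 1.45, 0.02, 0, -1, 0.11, 1.46, -0.09, 0, -1])

```text
time_s: 7.2
position: [576.2, 197.2, 384.2]
tcp_rot: [179.9, 0.1, 85.9]
wrist_force: [-6.9, -5.0, 5.1]
gripper_width: 0.128
grasp_force: 40.0
```

Call:
carry_out(rows=[0.12, 1.44, -0.2, 0, -1, 0.11, 1.43, -0.3, 0, -1, 0.12, 1.39, -0.41, 0, -1, 0.11, 1.37, -0.52, 0, -1, 0, 0, 0, 0, -1])

```text
time_s: 7.7
position: [580.9, 256.8, 370.9]
tcp_rot: [179.7, -0.3, 86.1]
wrist_force: [-4.8, 4.1, 6.7]
gripper_width: 0.127
grasp_force: 40.0
```

Run:
```python
from h import *
f=r.grab_frame("scene");g=r.grab_frame("side")
im=np.hstack([cv2.resize(f["color"][150:390,200:520],(400,300)),cv2.resize(g["color"][60:330,200:520],(400,338))[:300]])
cv2.imwrite("pics/open.png",im[:,:,::-1])
```

```text
(no output)
```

View pics/open.png

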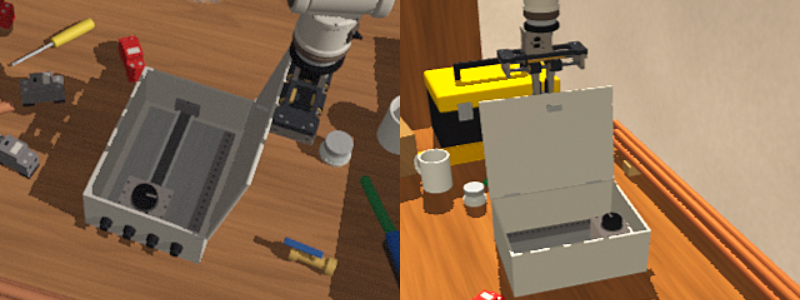

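The lid stands past upright at about 104° and the box interior is clear. I release the wing, go up and over the lid, and look at the relays.

Call:
carry_out(rows=[0, 0, 0, 0, -0.4, 0, 0, 0, 0, -0.4, 0, 0, 0, 0, -0.4, 0, 0.2, 2, 0, -0.4, 0, 0.4, 3, 0, -0.4, 0, 0.4, 3, 0, -0.4, 0, 0, 2.5, 0, -0.4])

```text
time_s: 8.5
position: [581.3, 263.5, 472.4]
tcp_rot: [179.9, -0.1, 85.9]
wrist_force: [0.4, -0.7, 0.2]
gripper_width: 0.301
grasp_force: 0.0
```

Call:
carry_out(rows=[0, -4.6, 0, -7.2, 0, 0, -4.6, 0, -7.2, 0, 0, -4.6, 0, -7.2, 0, 0, -4.6, 0, -7.2, 0, 0, -4.6, 0, -7.2, 0, 0, -4.6, 0, -7.2, 0, 0, -4.6, 0, -7.2, 0.2, 0, -4.6, -1, -7.2, 0.2, 0, -4.6, -1, -7.2, 0.2, 0, -4.6, -1, -7.2, 0.2, 0, -4.6, -1, -7.2, 0.2, 0, -4.6, -1, -7.2, 0.2])

```text
time_s: 9.7
position: [581.0, -290.8, 420.2]
tcp_rot: [-180.0, -0.0, -0.8]
wrist_force: [0.4, 0.0, -0.2]
gripper_width: 0.596
grasp_force: 0.0
```

Call:
carry_out(rows=[0.5, -1.5, -1, -4, 0.2, 0, 0, 0, 0, 0.2])

```text
time_s: 9.9
position: [585.6, -306.1, 407.6]
tcp_rot: [-179.9, 0.2, -4.7]
wrist_force: [-0.7, 0.6, -0.5]
gripper_width: 0.602
grasp_force: 0.0
```

Run:
```python
from h import *
s=r.sense();print(s['position'],s['tcp_rot'])
f=r.grab_frame("wrist")
cv2.imwrite("pics/w2.png",f["color"][:,:,::-1])
np.savez("w2.npz",**f)
```

```text
[ 585.57986366 -306.12589064  407.64172568] [-179.87551068    0.18229274   -4.68993567]
```

View pics/w2.png

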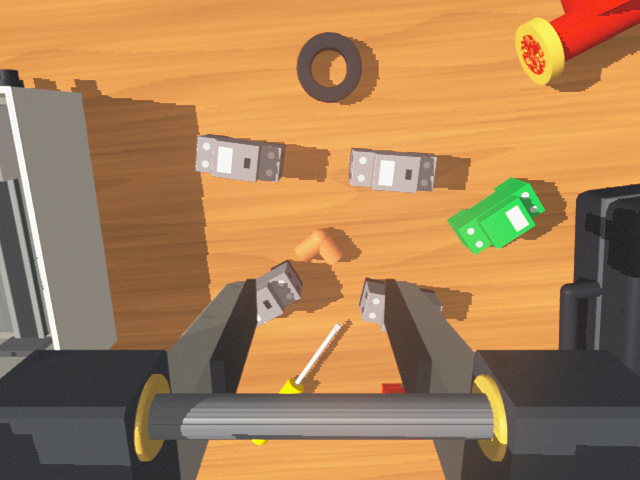

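Wrist picture: tops of relay A at (240,158) and relay B at (392,172). Relays C at (272,293) and D at (400,300) are partly hidden by the fingers. The elbow is at (318,246), the decoys lie aside, and nothing has been knocked.

```bash
cat >> h.py <<'E'
def relays(f,z=35,show=True):
    c=f["color"];hsv=cv2.cvtColor(c,cv2.COLOR_RGB2HSV)
    m=((hsv[...,1]<70)&(hsv[...,2]>90)).astype(np.uint8);m[330:]=0
    m=cv2.morphologyEx(m,cv2.MORPH_OPEN,np.ones((3,3)));m=cv2.morphologyEx(m,cv2.MORPH_CLOSE,np.ones((7,7)))
    for a,ce,mm in blobs(m,800):
        cn=max(cv2.findContours(mm.astype(np.uint8),0,2)[0],key=cv2.contourArea)
        b=cv2.boxPoints(cv2.minAreaRect(cn)); W=np.array([onz(f,p,z)[:2] for p in b])
        e=[W[1]-W[0],W[2]-W[1]];e.sort(key=np.linalg.norm);L=e[1]
        if np.linalg.norm(L)>130: continue
        print("px",ce.round(),"centre",W.mean(0).round(1),"long/short",[round(np.linalg.norm(v)) for v in e[::-1]],"long dir",np.degrees(np.arctan2(L[1],L[0])).round(1)%180)
E
python3 - <<'E'
from h import *
f=dict(np.load("w2.npz"))
for z in(35,55):relays(f,z)
E
```

```text
px [328.  57.] centre [ 710.2 -322.8] long/short [59, 54] long dir 62.5
px [238. 158.] centre [ 623.6 -220. ] long/short [89, 42] long dir 77.3
px [392. 170.] centre [ 597.9 -381.4] long/short [90, 41] long dir 81.0
px [  6. 299.] centre [499.7  61.5] long/short [106, 20] long dir 164.3
px [275. 293.] centre [ 468.  -238.7] long/short [69, 51] long dir 117.8
px [219. 309.] centre [ 452.8 -177. ] long/short [90, 31] long dir 134.7
px [373. 303.] centre [ 444.  -352.7] long/short [60, 28] long dir 179.0
px [424. 308.] centre [ 437.9 -412.9] long/short [81, 36] long dir 21.599999999999994
px [328.  57.] centre [ 708.1 -322.3] long/short [56, 52] long dir 62.5
px [238. 158.] centre [ 625.3 -224. ] long/short [85, 40] long dir 77.3
px [392. 170.] centre [ 600.7 -378.3] long/short [86, 39] long dir 81.0
px [  6. 299.] centre [506.8  45.1] long/short [101, 19] long dir 164.3
px [275. 293.] centre [ 476.5 -241.9] long/short [66, 49] long dir 117.8
px [219. 309.] centre [ 462.  -182.9] long/short [86, 29] long dir 134.7
px [373. 303.] centre [ 453.6 -350.9] long/short [57, 27] long dir 179.0
px [424. 308.] centre [ 447.7 -408.4] long/short [77, 34] long dir 21.599999999999994
```

Call:
carry_out(rows=[1.8, 4.3, -2, -4.2, 0.6, 1.8, 4.4, -4.5, -4.1, 0.6, 0, 0, -4.5, 0, 0.6, 0, 0, -4.5, 0, 0.6, 0, 0, -4.5, 0, 0.6, 0, 0, -4, 0, 0.6, 0, 0, -3.2, 0, 0.6, 0, 0, 0, 0, 0.6], force=30)

```text
time_s: 10.75
position: [615.5, -224.6, 144.8]
tcp_rot: [-179.8, 0.5, -12.6]
wrist_force: [-1.3, 0.5, -1.3]
gripper_width: 0.799
grasp_force: 0.0
```

Call:
carry_out(rows=[0.6, 0.5, -0.8, 0, 0.6, 0, 0, 0, 0, 0.6, 0, 0, 0, 0, -1, 0, 0, 0, 0, -1, 0, 0, 0, 0, -1, 0, 0, 0, 0, -1, 0, 0, 0, 0, -1, 0, 0, 0, 0, -1], force=30)

```text
time_s: 11.55
position: [624.0, -223.1, 141.9]
tcp_rot: [180.0, -0.0, -12.8]
wrist_force: [-0.4, 0.9, 4.3]
gripper_width: 0.486
grasp_force: 30.0
```

Call:
carry_out(rows=[0, 0, 0, 0, 0.4, 0, 0, 0, 0, 0.4, 0, 0, 0, 0, 0.4, 0, 0, 0, 0, 0.4])

```text
time_s: 11.95
position: [623.6, -222.7, 140.8]
tcp_rot: [-180.0, 0.0, -12.8]
wrist_force: [-0.2, 1.1, 0.0]
gripper_width: 0.699
grasp_force: 0.0
```

Call:
carry_out(rows=[0, 0, -0.45, 0, 0.4, 0, 0, 0, 0, 0.4, 0, 0, 0, 0, -1, 0, 0, 0, 0, -1, 0, 0, 0, 0, -1, 0, 0, 0, 0, -1, 0, 0, 0, 0, -1], force=35)

```text
time_s: 12.65
position: [623.8, -222.9, 136.8]
tcp_rot: [180.0, -0.0, -12.8]
wrist_force: [-0.3, -0.3, 0.9]
gripper_width: 0.483
grasp_force: 35.0
```

Relay A is gripped: width 44.4 mm, TCP z 136.8. I lift it over the box and view the rail.

Call:
carry_out(rows=[0, 0, 3, 0, -1, 0, 0, 4.5, 0, -1, 0, 0, 4.5, 0, -1, 0, 0, 4.5, 0, -1, -2.3, 4.05, 0, 1.2, -1, -2.3, 4.05, 0, 1.2, -1, -2.3, 4.05, 0, 1.2, -1, -2.3, 4.05, 0, 1.2, -1, -2.3, 4.05, 0, 1.2, -1, -2.3, 4.05, 0, 1.2, -1, -2.2, 4.1, 0, 1, -1, 0, 0, 0, 0, -1])

```text
time_s: 13.85
position: [461.2, 65.1, 301.3]
tcp_rot: [-179.9, 0.1, -4.3]
wrist_force: [0.3, 0.2, -1.4]
gripper_width: 0.486
grasp_force: 35.0
```

Run:
```python
from h import *
s=r.sense();print(s['position'],s['tcp_rot'],s['gripper_width'])
f=r.grab_frame("wrist")
cv2.imwrite("pics/w3.png",f["color"][:,:,::-1])
np.savez("w3.npz",**f)
```

```text
[461.21365081  65.0614694  301.26725797] [-1.79897532e+02  1.01447680e-01 -4.25868950e+00] 0.4860923191285011
```

View pics/w3.png

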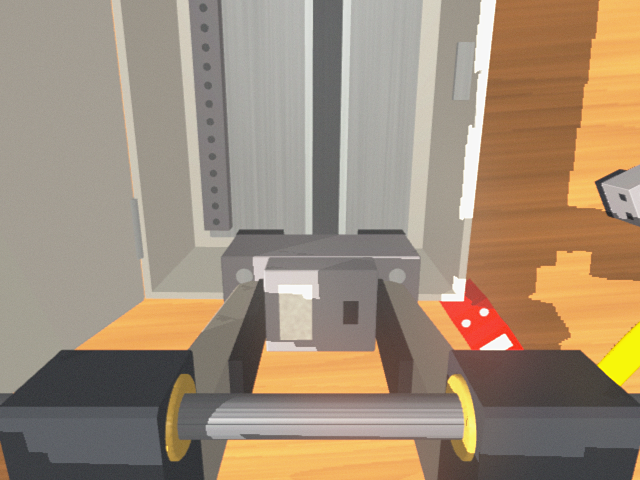

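Wrist picture: the rail runs vertically at columns 305–350, with its dark channel at 313–342 between light lips. The held module is square to it.

Run:
```python
from h import *
f=dict(np.load("w3.npz"));g=cv2.GaussianBlur(cv2.cvtColor(f["color"],cv2.COLOR_RGB2GRAY),(3,3),0).astype(int)
print(g[100,296:360].tolist())
C=[]
for v in(10,60,110,160,210):
    row=g[v];d=np.where(row[300:356]<75)[0]+300;l,rr=d.min()-.5,d.max()+.5
    a,b=onz(f,(l,v),22),onz(f,(rr,v),22);C.append((a+b)[:2]/2);print(v,l,rr,C[-1].round(1),np.linalg.norm(a-b).round(1))
p=np.polyfit([c[0] for c in C],[c[1] for c in C],1);print("yaw",np.degrees(np.arctan(p[0])),"y at 463",np.polyval(p,463),"y at 565",np.polyval(p,565))
x=cv2.Rodrigues(f["rvec"])[0]
# gripped module reference: bottom corners of module front face, feet edges px
for q in((224,270),(418,270),(236,232),(408,232)): print(q,onz(f,q,301.3-136.8+ (45 if q[1]>250 else 3)).round(1))
```

```text
[173, 174, 176, 177, 176, 174, 173, 174, 185, 202, 212, 213, 212, 213, 215, 205, 168, 123, 102, 101, 102, 102, 102, 102, 101, 100, 100, 101, 101, 102, 103, 103, 102, 101, 101, 102, 102, 102, 102, 102, 102, 103, 102, 108, 137, 182, 209, 214, 212, 212, 213, 211, 197, 179, 171, 172, 173, 175, 177, 176, 176, 175, 173, 171]Traceback (most recent call last):
  File "<stdin>", line 6, in <module>
    return umr_minimum(a, axis, None, out, keepdims, initial, where)
ValueError: zero-size array to reduction operation minimum which has no identity
```

Run:
```python
from h import *
f=dict(np.load("w3.npz"));g=cv2.GaussianBlur(cv2.cvtColor(f["color"],cv2.COLOR_RGB2GRAY),(3,3),0).astype(int)
C=[]
for v in range(20,200,20):
    d=np.where(g[v,298:358]>192)[0]+298;l,rr=d.min()-.5,d.max()+.5
    a,b=onz(f,(l,v),22),onz(f,(rr,v),22);C.append((a+b)[:2]/2);print(v,l,rr,C[-1].round(1),np.linalg.norm(a-b).round(1))
p=np.polyfit([c[0] for c in C],[c[1] for c in C],1);print("yaw",np.degrees(np.arctan(p[0])),"y at 463",np.polyval(p,463),"y at 565",np.polyval(p,565))
z0=301.3-136.8
a,b=[onz(f,q,z0+45) for q in((223,275),(419,275))];print("module body ends z45",a,b,(a+b)/2,np.linalg.norm(a-b))
```

```text
20 303.5 350.5 [606.9  50.9] 36.1
40 303.5 349.5 [592.9  52.3] 35.7
60 304.5 349.5 [578.4  52.9] 35.4
80 304.5 348.5 [563.7  54.4] 35.0
100 304.5 348.5 [548.5  55.4] 35.4
120 304.5 347.5 [533.1  56.9] 35.1
140 304.5 347.5 [517.2  58.1] 35.5
160 305.5 346.5 [500.9  59.2] 34.3
180 305.5 346.5 [484.2  60.4] 34.7
yaw -4.419915476906846 y at 463 62.13558008850602 y at 565 54.251442713719534
module body ends z45 [473.83307195 108.00808168 209.5       ] [467.59808758  23.05129537 209.5       ] [470.71557977  65.52968853 209.5       ] 85.18527202839749
```

Call:
carry_out(rows=[0.2, -0.35, -3.5, -0.2, -1, 0, 0, -4, 0, -1, 0, 0, -4, 0, -1, 0, 0, -2.1, 0, -1, 0, 0, 0, 0, -1, 0, 0, 0, 0, -1])

```text
time_s: 14.5
position: [466.5, 56.9, 166.2]
tcp_rot: [180.0, -0.0, -4.8]
wrist_force: [0.2, -0.4, -0.5]
gripper_width: 0.487
grasp_force: 35.0
```

Call:
carry_out(rows=[-0.1, 0.47, 0, 0.3, -1, 0, 0, 0, 0, -1, 0, 0, 0, 0, -1, 0, 0, 0, 0, -1])

```text
time_s: 14.9
position: [465.2, 62.4, 166.4]
tcp_rot: [180.0, -0.1, -4.5]
wrist_force: [-0.3, 0.1, -1.7]
gripper_width: 0.485
grasp_force: 35.0
```

Run:
```python
from h import *
s=r.sense();print(s['position'],s['tcp_rot'],s['wrist_force'])
f=r.grab_frame("wrist")
cv2.imwrite("pics/w4.png",f["color"][:,:,::-1]);np.savez("w4.npz",**f)
g=cv2.GaussianBlur(cv2.cvtColor(f["color"],cv2.COLOR_RGB2GRAY),(3,3),0).astype(int)
print(g[30,270:390:2].tolist())
```

```text
[465.1958915   62.40934827 166.42791914] [ 1.79993684e+02 -7.92949297e-02 -4.46496732e+00] [-0.34236369  0.05883142 -1.65486098]
[182, 184, 183, 184, 185, 186, 182, 181, 183, 210, 225, 224, 223, 222, 223, 192, 106, 104, 105, 106, 105, 104, 104, 103, 102, 104, 104, 103, 103, 103, 105, 105, 105, 103, 103, 103, 103, 103, 107, 186, 225, 223, 223, 221, 223, 207, 181, 182, 183, 184, 185, 185, 182, 181, 179, 180, 180, 180, 181, 180]
```

View pics/w4.png

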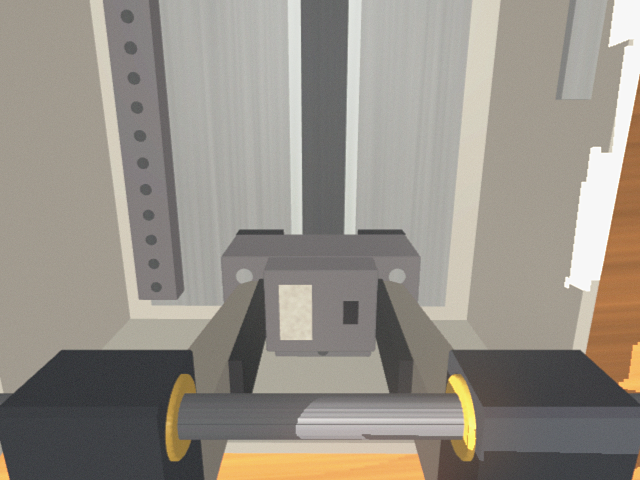

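Run:
```python
from h import *
f=dict(np.load("w4.npz"));g=cv2.GaussianBlur(cv2.cvtColor(f["color"],cv2.COLOR_RGB2GRAY),(3,3),0).astype(int)
V=[];M=[];C=[]
for v in range(20,225,20):
    d=np.where(g[v,276:372]>205)[0]+276;V.append(v);M.append((d.min()+d.max())/2)
    q=onz(f,(M[-1],v),22);C.append(q[:2])
print(np.round(M,1));p=np.polyfit(V,M,1);print("rail centre px at 232:",np.polyval(p,232))
print(g[233,228:292].tolist(),g[233,350:416].tolist())
p=np.polyfit(*np.array(C).T,1);print(np.degrees(np.arctan(p[0])),np.polyval(p,465.2))
```

```text
[324.  324.  324.  323.5 324.  323.5 323.  323.5 323.  323.  323. ]
rail centre px at 232: 322.8381818181818
[168, 169, 170, 168, 167, 165, 163, 153, 126, 93, 74, 70, 70, 71, 72, 71, 71, 72, 72, 72, 71, 71, 72, 71, 71, 72, 73, 73, 72, 72, 73, 73, 71, 72, 73, 73, 72, 72, 72, 72, 72, 72, 73, 73, 73, 73, 73, 73, 73, 71, 72, 73, 73, 72, 76, 100, 136, 158, 162, 162, 161, 162, 168, 183] [198, 200, 201, 202, 196, 179, 156, 125, 90, 75, 75, 75, 74, 74, 75, 75, 75, 75, 74, 74, 75, 74, 74, 75, 76, 76, 76, 76, 76, 75, 76, 77, 77, 77, 76, 76, 76, 78, 78, 78, 77, 77, 78, 77, 78, 79, 78, 78, 79, 79, 79, 79, 79, 86, 107, 140, 164, 172, 172, 171, 168, 166, 167, 168, 170, 171]
-4.686491967889248 62.337013068344646
```

The rail centre at column 322.8 against the groove centre at 320.3 means the module should move about 1.3 mm toward -y. I make that correction and lower it.

Call:
carry_out(rows=[0, -0.13, 0, -0.1, -1, 0, 0, 0, 0, -1, 0, 0, -0.5, 0, -1, 0, 0, -0.5, 0, -1, 0, 0, -0.5, 0, -1, 0, 0, -0.3, 0, -1, 0, 0, 0, 0, -1, 0, 0, 0, 0, -1])

```text
time_s: 15.75
position: [465.0, 61.1, 149.7]
tcp_rot: [180.0, 0.1, -4.5]
wrist_force: [-10.6, -0.6, 20.1]
gripper_width: 0.479
grasp_force: 35.0
```

Relay A is seated: z is at the expected 149.7 under 20 N. Next is relay B.

Call:
carry_out(rows=[0, 0, 0, 0, 0.4, 0, 0, 0, 0, 0.4, 0, 0, 0, 0, 0.4, 0, 0, 2, 0, 0.4, 0, 0, 4.5, 0, 0.4, 0, 0, 4.5, 0, 0.4, 0, 0, 4.5, 0, 0.4])

```text
time_s: 16.45
position: [464.4, 61.1, 303.9]
tcp_rot: [-180.0, 0.0, -4.6]
wrist_force: [1.1, 1.2, 0.6]
gripper_width: 0.703
grasp_force: 0.0
```

Call:
carry_out(rows=[1.34, -4.41, 0, -0.5, 0.6, 1.34, -4.41, 0, -0.5, 0.6, 1.34, -4.41, 0, -0.5, 0.6, 1.34, -4.41, 0, -0.5, 0.6, 1.34, -4.41, 0, -0.5, 0.6, 1.34, -4.41, 0, -0.4, 0.6, 1.34, -4.41, 0, -0.4, 0.6, 1.34, -4.41, 0, -0.4, 0.6, 1.34, -4.41, 0, -0.4, 0.6, 1.34, -4.41, 0, -0.4, 0.6, 0, 0, 0, 0, 0.6])

```text
time_s: 17.55
position: [598.2, -385.0, 299.2]
tcp_rot: [-180.0, 0.1, -9.4]
wrist_force: [-0.3, 1.8, -0.3]
gripper_width: 0.798
grasp_force: 0.0
```

Run:
```python
from h import *
s=r.sense();print(s['position'],s['tcp_rot'])
f=r.grab_frame("wrist");np.savez("w5.npz",**f)
relays(f,50)
g=r.grab_frame("scene");
for a,ce,m in blobs((lambda h:(h[...,1]<60)&(h[...,2]>60))(cv2.cvtColor(g["color"],cv2.COLOR_RGB2HSV))[150:300,100:262],60):print(a,(ce+[100,150]).round(1))
cv2.imwrite("pics/w5.png",np.hstack([cv2.resize(f["color"],(400,300)),cv2.resize(g["color"][150:330,200:440],(400,300))])[:,:,::-1])
```

```text
[ 598.22150035 -384.99307282  299.15612241] [-1.79992192e+02  1.49936828e-01 -9.36123384e+00]
px [317. 211.] centre [ 600.8 -381.1] long/short [83, 45] long dir 80.7
px [446. 307.] centre [ 500.1 -473.8] long/short [71, 20] long dir 35.80000000000001
px [193. 309.] centre [ 533.2 -265.8] long/short [69, 20] long dir 125.5
66 [115.3 151.5]
560 [130.3 163.2]
141 [116.8 179.6]
766 [172.7 195.3]
113 [225.3 192.9]
726 [233.4 220.3]
578 [155.4 246.7]
```

View pics/w5.png

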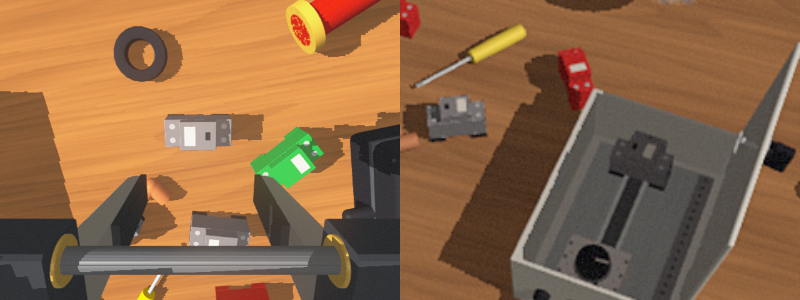

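Picture: relay A sits on the rail, and relay B is at about (600,-381) below the tool. I go down on B.

Call:
carry_out(rows=[0.2, 0, -4, 0, 0.5, 0, 0, -4, 0, 0.5, 0, 0, -4, 0, 0.5, 0, 0, -3.5, 0, 0.5, 0, 0, 0, 0, 0.5, 0, 0, 0, 0, 0.5, 0, 0, 0, 0, 0.5])

```text
time_s: 18.35
position: [602.2, -380.4, 151.4]
tcp_rot: [179.8, -0.3, -9.0]
wrist_force: [-0.2, -1.1, 0.6]
gripper_width: 0.75
grasp_force: 0.0
```

Call:
carry_out(rows=[0, 0, -1.45, 0, 0.5, 0, 0, 0, 0, 0.5, 0, 0, 0, 0, 0.5, 0, 0, 0, 0, -1, 0, 0, 0, 0, -1, 0, 0, 0, 0, -1, 0, 0, 0, 0, -1, 0, 0, 0, 0, -1])

```text
time_s: 19.15
position: [600.8, -380.4, 133.6]
tcp_rot: [179.9, -0.0, -9.1]
wrist_force: [-0.2, -1.7, 2.4]
gripper_width: 0.484
grasp_force: 35.4
```

Call:
carry_out(rows=[0, 0, 3, 0, -1, 0, 0, 4.5, 0, -1, 0, 0, 4.5, 0, -1, 0, 0, 4.5, 0, -1, -0.92, 4.38, 0, 0.5, -1, -0.92, 4.38, 0, 0.5, -1, -0.92, 4.38, 0, 0.5, -1, -0.92, 4.38, 0, 0.5, -1, -0.92, 4.38, 0, 0.5, -1, -0.92, 4.38, 0, 0.5, -1, -0.92, 4.38, 0, 0.5, -1, -0.92, 4.38, 0, 0.5, -1])

```text
time_s: 20.35
position: [526.0, -27.5, 297.3]
tcp_rot: [-179.9, 0.1, -5.1]
wrist_force: [0.4, 0.4, -1.7]
gripper_width: 0.482
grasp_force: 35.1
```

Call:
carry_out(rows=[-0.92, 4.38, 0, 0.3, -1, -0.92, 4.38, 0, 0.2, -1, 0, 0, 0, 0, -1, 0, 0, -4.5, 0, -1, 0, 0, -4.5, 0, -1, 0, 0, -4, 0, -1, 0, 0, 0, 0, -1, 0, 0, 0, 0, -1, 0, 0, 0, 0, -1])

```text
time_s: 21.25
position: [510.5, 57.7, 170.8]
tcp_rot: [180.0, -0.2, -4.6]
wrist_force: [0.9, -0.5, -0.3]
gripper_width: 0.484
grasp_force: 35.1
```

```bash
cat >> h.py <<'E'
def fit():
    s=r.sense();print(s['position'].round(1),s['tcp_rot'].round(1))
    f=r.grab_frame("wrist");g=cv2.GaussianBlur(cv2.cvtColor(f["color"],cv2.COLOR_RGB2GRAY),(3,3),0).astype(int)
    V=[];M=[];C=[]
    for v in range(20,225,10):
        d=np.where(g[v,276:372]>200)[0]+276
        if len(d)<4 or not 45<d.max()-d.min()<85: continue
        V.append(v);M.append((d.min()+d.max())/2);C.append(onz(f,(M[-1],v),22)[:2])
    if len(V)>2:
        p=np.polyfit(V,M,1);print("n",len(V),"rail px at 232",np.polyval(p,232).round(1))
        p=np.polyfit(*np.array(C).T,1);print("yaw",np.degrees(np.arctan(p[0])).round(1),"rail y here",np.polyval(p,s['position'][0]).round(1))
    for v in(230,233,236):
        d=np.where(g[v]<112)[0];l=d[(d>225)&(d<300)];q=d[(d>345)&(d<415)]
        if len(l) and len(q): print(v,l.min(),l.max(),q.min(),q.max(),"mid",(l.min()+q.max())/2,(l.max()+q.min())/2)
    return f
E
python3 -c "from h import *;fit()"
```

```text
[510.5  57.7 170.8] [180.   -0.2  -4.6]
n 20 rail px at 232 320.9
yaw -4.6 rail y here 58.6
236 238 282 358 403 mid 320.5 320.0
```

Call:
carry_out(rows=[0, 0, -1, 0, -1, 0, 0, -0.5, 0, -1, 0, 0, -0.5, 0, -1, 0, 0, -0.5, 0, -1, 0, 0, 0, 0, -1, 0, 0, 0, 0, -1])

```text
time_s: 21.9
position: [509.2, 58.1, 146.4]
tcp_rot: [180.0, 0.1, -4.5]
wrist_force: [-12.6, 1.1, 25.8]
gripper_width: 0.486
grasp_force: 40.5
```

Call:
carry_out(rows=[0, 0, 0, 0, 0.4, 0, 0, 0, 0, 0.4, 0, 0, 0, 0, 0.4, 0, 0, 2, 0, 0.4, 0, 0, 4.5, 0, 0.4, 0, 0, 4.5, 0, 0.4, 0, 0, 4.5, 0, 0.4])

```text
time_s: 22.6
position: [508.6, 58.1, 299.8]
tcp_rot: [-180.0, -0.0, -4.6]
wrist_force: [0.9, -0.2, 0.3]
gripper_width: 0.698
grasp_force: 0.0
```

Call:
carry_out(rows=[-1.21, -4.03, 0.6, 0, 0.6, -1.21, -4.03, 0.6, 0, 0.6, -1.21, -4.03, 0.6, 0, 0.6, -1.21, -4.03, 0.6, 0, 0.6, -1.21, -4.03, 0.6, 0, 0.6, -1.21, -4.03, 0.6, 0, 0.6, -1.21, -4.03, 0.6, 0, 0.6, -1.21, -4.03, 0.6, 0, 0.6, -1.21, -4.03, 0.6, 0, 0.6, 0, 0, 0, 0, 0.6, 0, 0, 0, 0, 0.6])

```text
time_s: 23.7
position: [399.7, -305.1, 352.1]
tcp_rot: [-180.0, -0.0, -4.7]
wrist_force: [0.1, -0.3, -0.3]
gripper_width: 0.802
grasp_force: 0.0
```

Run:
```python
from h import *
s=r.sense();print(s['position'],s['tcp_rot'])
f=r.grab_frame("wrist");np.savez("w6.npz",**f)
for z in (35,55):relays(f,z)
cv2.imwrite("pics/w6.png",f["color"][:,:,::-1])
```

```text
[ 399.71355444 -305.05210513  352.07426983] [-1.79966204e+02 -6.06126571e-03 -4.68117185e+00]
px [228. 136.] centre [ 464.8 -224.3] long/short [90, 38] long dir 114.0
px [406. 152.] centre [ 436.2 -385.5] long/short [92, 38] long dir 74.0
px [193. 309.] centre [ 295.7 -167.1] long/short [83, 25] long dir 130.2
px [453. 313.] centre [ 273.  -429.6] long/short [63, 30] long dir 27.099999999999994
px [228. 136.] centre [ 465.4 -228.6] long/short [86, 37] long dir 114.0
px [406. 152.] centre [ 438.2 -381.7] long/short [87, 36] long dir 74.0
px [193. 309.] centre [ 304.7 -174.2] long/short [79, 24] long dir 130.2
px [453. 313.] centre [ 283.2 -423.7] long/short [59, 29] long dir 27.099999999999994
```

View pics/w6.png

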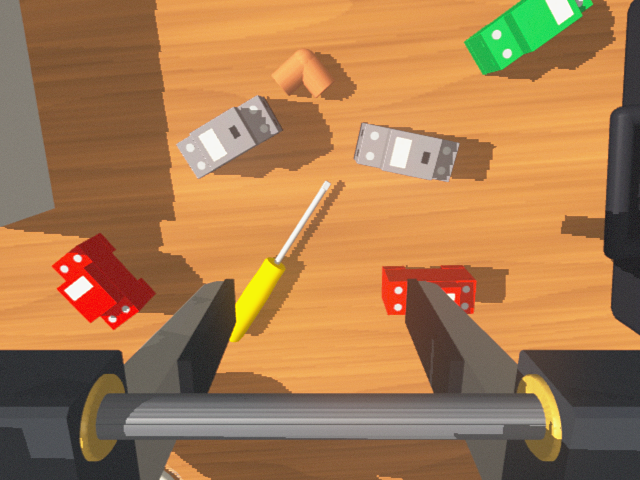

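Picture: relay C at (228,136) gives (465,-227), direction about 115°. Relay D at (406,152) gives (437,-383), direction 74°. Both are clear of the elbow and the screwdriver. I pick C.

Call:
carry_out(rows=[1.63, 1.95, -3, 7.4, 0.5, 1.63, 1.95, -3, 7.4, 0.5, 1.63, 1.95, -3, 7.4, 0.5, 1.63, 1.95, -3, 7.4, 0.5, 0, 0, -4, 0, 0.5, 0, 0, -4, 0, 0.5, 0, 0, 0, 0, 0.5, 0, 0, 0, 0, 0.5])

```text
time_s: 24.55
position: [465.3, -225.5, 152.6]
tcp_rot: [-179.9, 0.0, 25.1]
wrist_force: [0.5, 0.3, 0.9]
gripper_width: 0.749
grasp_force: 0.0
```

Call:
carry_out(rows=[0, -0.15, -1.6, 0, 0.5, 0, 0, 0, 0, 0.5, 0, 0, 0, 0, 0.5, 0, 0, 0, 0, -1, 0, 0, 0, 0, -1, 0, 0, 0, 0, -1, 0, 0, 0, 0, -1, 0, 0, 0, 0, -1], force=35)

```text
time_s: 25.35
position: [465.2, -228.0, 136.7]
tcp_rot: [-180.0, -0.0, 25.0]
wrist_force: [-2.1, 2.0, 6.0]
gripper_width: 0.483
grasp_force: 35.0
```

Call:
carry_out(rows=[0, 0, 3, 0, -1, 0, 0, 4.5, 0, -1, 0, 0, 4.5, 0, -1, 0, 0, 4.5, 0, -1, 1.26, 4.03, 0, -4.2, -1, 1.26, 4.03, 0, -4.2, -1, 1.26, 4.03, 0, -4.2, -1, 1.26, 4.03, 0, -4.2, -1, 1.26, 4.03, 0, -4.2, -1, 1.26, 4.03, 0, -4.2, -1, 1.2, 4.05, 0, -4.3, -1, 0, 0, 0, 0, -1])

```text
time_s: 26.55
position: [552.9, 58.4, 300.4]
tcp_rot: [-179.9, 0.0, -4.2]
wrist_force: [-0.8, -0.0, -1.5]
gripper_width: 0.485
grasp_force: 35.0
```

Call:
carry_out(rows=[0, 0, -4.5, 0, -1, 0, 0, -4.5, 0, -1, 0, 0, -4.3, 0, -1, 0, 0, 0, 0, -1, 0, 0, 0, 0, -1, 0, 0, 0, 0, -1])

```text
time_s: 27.15
position: [554.5, 53.6, 171.2]
tcp_rot: [180.0, -0.3, -4.5]
wrist_force: [-0.0, 1.4, -1.2]
gripper_width: 0.483
grasp_force: 35.0
```

```bash
python3 -c "
from h import *;f=fit();np.savez('w7.npz',**f)
cv2.imwrite('pics/w7.png',f['color'][:,:,::-1])"
```

```text
[554.5  53.6 171.2] [180.   -0.3  -4.5]
n 10 rail px at 232 320.2
yaw -4.7 rail y here 55.0
233 239 283 358 402 mid 320.5 320.5
236 237 283 358 404 mid 320.5 320.5
```

View pics/w7.png

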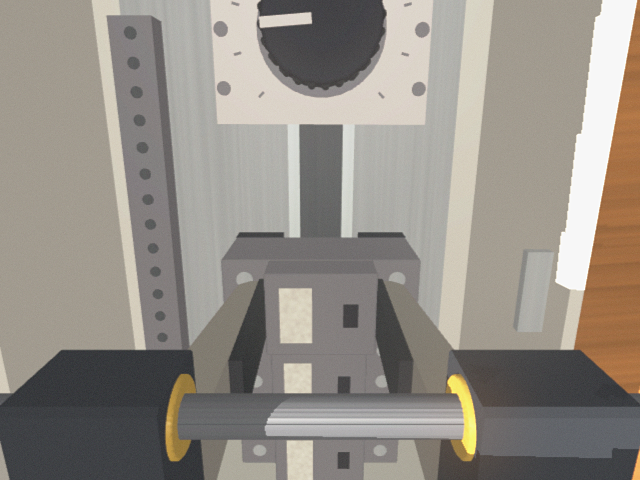

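The groove is centred on the rail, with columns 320.5 and 320.2. The knob's pointer currently points toward +y. I seat C.

Call:
carry_out(rows=[0, 0, -1, 0, -1, 0, 0, -0.5, 0, -1, 0, 0, -0.4, 0, -1, 0, 0, -0.4, 0, -1, 0, 0, 0, 0, -1, 0, 0, 0, 0, -1])

```text
time_s: 27.8
position: [553.5, 54.2, 149.7]
tcp_rot: [180.0, -0.0, -4.4]
wrist_force: [-14.2, 0.4, 28.8]
gripper_width: 0.487
grasp_force: 35.0
```

Call:
carry_out(rows=[0, 0, 0, 0, 0.4, 0, 0, 0, 0, 0.4, 0, 0, 0, 0, 0.4, 0, 0, 2, 0, 0.4, 0, 0, 4.5, 0, 0.4, 0, 0, 4.5, 0, 0.4, 0, 0, 4.5, 0, 0.4])

```text
time_s: 28.5
position: [552.4, 54.2, 301.3]
tcp_rot: [-180.0, 0.0, -4.5]
wrist_force: [1.1, -0.6, 0.4]
gripper_width: 0.702
grasp_force: 0.0
```

Call:
carry_out(rows=[-1.16, -4.37, 0, -1.15, 0.5, -1.16, -4.37, 0, -1.15, 0.5, -1.16, -4.37, 0, -1.15, 0.5, -1.16, -4.37, 0, -1.15, 0.5, -1.16, -4.37, 0, -1.15, 0.5, -1.16, -4.37, 0, -1.15, 0.5, -1.16, -4.37, 0, -1.15, 0.5, -1.16, -4.37, 0, -1.15, 0.5, -1.16, -4.37, 0, -1.15, 0.5, -1.16, -4.37, 0, -1.15, 0.5, 0, 0, 0, 0, 0.5])

```text
time_s: 29.6
position: [434.7, -387.3, 299.6]
tcp_rot: [179.9, 0.0, -16.3]
wrist_force: [-0.4, 1.0, 0.4]
gripper_width: 0.75
grasp_force: 0.0
```

Run:
```python
from h import *
s=r.sense();print(s['position'],s['tcp_rot'])
relays(r.grab_frame("wrist"),50)
```

```text
[ 434.72610617 -387.33964479  299.5502267 ] [ 1.79909325e+02  2.30202252e-02 -1.63172565e+01]
px [318. 209.] centre [ 438.5 -385.3] long/short [83, 45] long dir 73.7
px [199. 309.] centre [ 383.4 -266.7] long/short [67, 21] long dir 119.4
px [446. 315.] centre [ 319.5 -463.6] long/short [50, 21] long dir 27.900000000000006
```

D is where expected. I go down on it.

Call:
carry_out(rows=[0, 0, -4.5, 0, 0.5, 0, 0, -4.5, 0, 0.5, 0, 0, -4.5, 0, 0.5, 0, 0, -1.3, 0, 0.5, 0, 0, 0, 0, 0.5, 0, 0, 0, 0, 0.5, 0, 0, 0, 0, 0.5])

```text
time_s: 30.35
position: [438.0, -384.1, 155.3]
tcp_rot: [179.8, -0.2, -16.0]
wrist_force: [0.5, -0.1, 0.7]
gripper_width: 0.75
grasp_force: 0.0
```

Call:
carry_out(rows=[0, 0, -1.85, 0, 0.5, 0, 0, 0, 0, 0.5, 0, 0, 0, 0, 0.5, 0, 0, 0, 0, -1, 0, 0, 0, 0, -1, 0, 0, 0, 0, -1, 0, 0, 0, 0, -1, 0, 0, 0, 0, -1])

```text
time_s: 31.15
position: [436.9, -383.6, 134.5]
tcp_rot: [179.9, -0.1, -16.0]
wrist_force: [-0.9, -1.8, 4.0]
gripper_width: 0.485
grasp_force: 35.0
```

Call:
carry_out(rows=[0, 0, 3, 0, -1, 0, 0, 4.5, 0, -1, 0, 0, 4.5, 0, -1, 0, 0, 4.5, 0, -1, 1.6, 4.34, 0, 1.15, -1, 1.6, 4.34, 0, 1.15, -1, 1.6, 4.34, 0, 1.15, -1, 1.6, 4.34, 0, 1.15, -1, 1.6, 4.34, 0, 1.15, -1, 1.6, 4.34, 0, 1.15, -1, 1.6, 4.34, 0, 1.15, -1, 1.6, 4.34, 0, 1.15, -1])

```text
time_s: 32.35
position: [564.4, -33.3, 297.7]
tcp_rot: [-180.0, 0.1, -6.7]
wrist_force: [0.2, 0.7, -1.8]
gripper_width: 0.483
grasp_force: 35.0
```

Call:
carry_out(rows=[1.6, 4.34, 0, 1.15, -1, 1.65, 4.34, 0, 1.15, -1, 0, 0, 0, 0, -1, 0, 0, -4.5, 0, -1, 0, 0, -4.5, 0, -1, 0, 0, -3.8, 0, -1, 0, 0, 0, 0, -1, 0, 0, 0, 0, -1, 0, 0, 0, 0, -1])

```text
time_s: 33.25
position: [598.8, 50.7, 173.6]
tcp_rot: [180.0, -0.3, -4.5]
wrist_force: [1.1, -0.5, -1.1]
gripper_width: 0.488
grasp_force: 35.0
```

```bash
python3 -c "
from h import *;f=fit();np.savez('w8.npz',**f)"
```

```text
[598.8  50.7 173.6] [180.   -0.3  -4.5]
230 237 283 357 403 mid 320.0 320.0
233 235 283 357 405 mid 320.0 320.0
236 234 299 346 406 mid 320.0 322.5
```

Call:
carry_out(rows=[0, 0, -1, 0, -1, 0, 0, -0.5, 0, -1, 0, 0, -0.5, 0, -1, 0, 0, -0.5, 0, -1, 0, 0, -0.1, 0, -1, 0, 0, 0, 0, -1, 0, 0, 0, 0, -1])

```text
time_s: 34.0
position: [597.4, 51.3, 147.5]
tcp_rot: [180.0, 0.0, -4.5]
wrist_force: [-8.7, 0.4, 17.3]
gripper_width: 0.487
grasp_force: 35.0
```

All four are seated. I release, rise and look at the dial.

Call:
carry_out(rows=[0, 0, 0, 0, 0.4, 0, 0, 0, 0, 0.4, 0, 0, 0, 0, 0.4, 0, 0, 2, 0, 0.4, 0, 0, 4.5, 0, 0.4, 0, 0, 4.5, 0, 0.4, 2, 0, 4, 0, 0, 0, 0, 0, 0, 0, 0, 0, 0, 0, 0])

```text
time_s: 34.9
position: [617.9, 51.1, 295.8]
tcp_rot: [180.0, -0.2, -4.5]
wrist_force: [0.4, 1.1, -0.7]
gripper_width: 0.503
grasp_force: 0.0
```

Run:
```python
from h import *
s=r.sense();print(s['position'],s['tcp_rot'])
f=r.grab_frame("wrist");np.savez("w9.npz",**f)
cv2.imwrite("pics/w9.png",f["color"][:,:,::-1])
print(proj(f,[[664,46,70]]))
```

```text
[617.94610131  51.0906303  295.75731192] [ 1.79995191e+02 -1.53958636e-01 -4.47966118e+00]
[[324.21849346 160.11692499]]
```

View pics/w9.png

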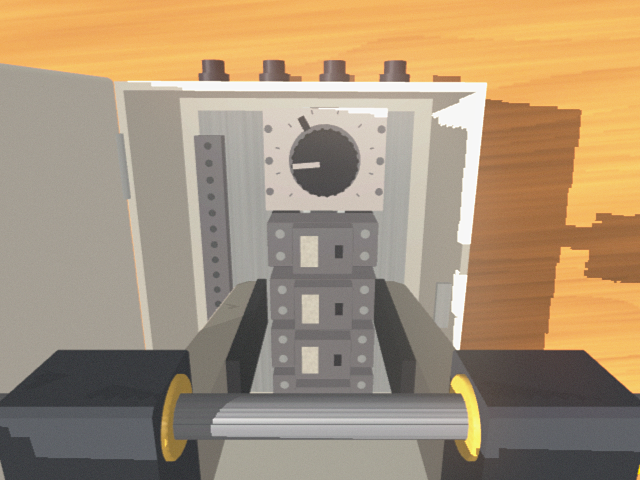

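Picture: knob centre near (324,161), white pointer end at (293,167), index mark at (305,125). The four relays are in a row on the rail.

```bash
cat >> h.py <<'E'
def dial(f,cx=None,yaw=-4.6):
    if cx is None: cx=proj(f,[[664,46,85]])[0]
    c=f["color"];g=cv2.cvtColor(c,cv2.COLOR_RGB2GRAY);h,w=g.shape
    yy,xx=np.mgrid[:h,:w];rad=np.hypot(xx-cx[0],yy-cx[1])
    d=(g<115)&(rad<58)
    B=blobs(d,8);B.sort(key=lambda t:-t[0])
    kn=B[0][2];k=max(cv2.findContours(kn.astype(np.uint8),0,2)[0],key=cv2.contourArea);(u,v),q=cv2.minEnclosingCircle(cv2.convexHull(k))
    ax=onz(f,(u,v),88);print("knob px",u,v,q,"axis",ax.round(1))
    w=(g>150)&cv2.erode(cv2.fillPoly(np.zeros_like(g),[cv2.convexHull(k)],1),np.ones((3,3))).astype(bool)
    W=max(blobs(w,5),key=lambda t:t[0]);P=np.array([onz(f,(x,y),91)[:2] for y,x in np.argwhere(W[2])])
    out=P.mean(0);dv=cv2.fitLine(np.float32(P),cv2.DIST_L2,0,.01,.01)[:2].ravel();dv*=np.sign(dv@(out-ax[:2]))
    A=lambda t:(135-(np.degrees(np.arctan2(t[1],t[0]))-yaw))%360
    print("pointer angle line",A(dv).round(1),"centroid",A(out-ax[:2]).round(1),"far",np.linalg.norm(P-ax[:2],axis=1).max().round(1))
    for a,ce,m in B[1:]:
        P=np.array([onz(f,(x,y),71)[:2] for y,x in np.argwhere(m)]);t=P.mean(0)-ax[:2];dl=cv2.fitLine(np.float32(P),cv2.DIST_L2,0,.01,.01)[:2].ravel();dl*=np.sign(dl@t)
        print("dark",a,ce.round(1),"r",np.linalg.norm(t).round(1),"angle",A(t).round(1),"line",A(dl).round(1))
E
python3 -c "
from h import *
f=dict(np.load('w9.npz'));dial(f)"
```

```text
knob px 323.9757995605469 162.23387145996094 34.29093933105469 axis [664.4  46.3  88. ]
pointer angle line 39.9 centroid 37.3 far 21.0
dark 352 [324.7 214.8] r 40.0 angle 313.7 line 224.5
dark 84 [303.6 123.4] r 28.7 angle 105.5 line 103.7
```

Call:
carry_out(rows=[1.16, -0.12, 0, 8.1, 0.3, 1.16, -0.12, 0, 8.1, 0.3, 1.16, -0.12, -2, 8.1, 0.3, 1.16, -0.12, -2, 8.1, 0.3, 0, 0, -4, 0, 0.3, 0, 0, -3, 0, 0.3, 0, 0, 0, 0, 0.3, 0, 0, 0, 0, 0.3])

```text
time_s: 35.75
position: [662.6, 46.5, 183.4]
tcp_rot: [-179.9, 0.2, 27.9]
wrist_force: [1.0, -0.3, 0.4]
gripper_width: 0.646
grasp_force: 0.0
```

Call:
carry_out(rows=[0.15, 0, -1.2, 0, 0.3, 0, 0, -0.9, 0, 0.3, 0, 0, 0, 0, 0.3, 0, 0, 0, 0, -1, 0, 0, 0, 0, -1, 0, 0, 0, 0, -1, 0, 0, 0, 0, -1], force=25)

```text
time_s: 36.45
position: [665.7, 45.8, 164.4]
tcp_rot: [179.9, -0.1, 27.9]
wrist_force: [1.1, -2.5, 0.3]
gripper_width: 0.471
grasp_force: 25.0
```

Gripped at 43.3 mm, which matches the knob. I turn it about 65° clockwise.

Call:
carry_out(rows=[0, 0, 0, -8.1, -1, 0, 0, 0, -8.1, -1, 0, 0, 0, -8.1, -1, 0, 0, 0, -8.1, -1, 0, 0, 0, -8.1, -1, 0, 0, 0, -8.1, -1, 0, 0, 0, -8.1, -1, 0, 0, 0, -8.1, -1, 0, 0, 0, 0, -1, 0, 0, 0, 0, -1])

```text
time_s: 37.45
position: [665.6, 44.1, 164.4]
tcp_rot: [179.8, -0.2, -36.9]
wrist_force: [0.4, -8.5, 1.3]
gripper_width: 0.471
grasp_force: 25.0
```

Call:
carry_out(rows=[0, 0, 0, 0, 0.25, 0, 0, 0, 0, 0.25, 0, 0, 2, 0, 0.25, 0, 0, 3, 0, 0.25, -1, 0, 4, 8, 0.25, -1, 0, 3, 8, 0.25, -1, 0, 1, 8, 0.2, -1, 0, 0, 8, 0.2, 0, 0, 0, 0, 0.2, 0, 0, 0, 0, 0.2])

```text
time_s: 38.45
position: [625.0, 46.8, 293.4]
tcp_rot: [-180.0, 0.0, -5.0]
wrist_force: [-0.2, -0.2, -0.4]
gripper_width: 0.6
grasp_force: 0.0
```

```bash
python3 -c "
from h import *
s=r.sense();print(s['position'],s['tcp_rot']);f=r.grab_frame('wrist');dial(f);np.savez('w10.npz',**f)"
```

```text
[624.98302645  46.77856701 293.39021852] [-1.79975679e+02  3.09617847e-02 -5.04837829e+00]
knob px 318.3253479003906 172.37799072265625 34.486900329589844 axis [664.5  46.   88. ]
pointer angle line 105.7 centroid 103.2 far 20.9
dark 442 [318.8 224.5] r 40.4 angle 315.1 line 45.0
dark 88 [297.4 133.5] r 28.7 angle 104.9 line 104.2
```

Pointer at about 104.5°, index at about 104.7°. I check from directly above, where the heights cancel out.

Call:
carry_out(rows=[-1.8, 0, -2.5, 0.4, 0.2, -1.8, 0.3, -2.5, 0, 0.2, 0, 0, 0, 0, 0.2, 0, 0, 0, 0, 0.2, 0, 0, 0, 0, 0.2])

```text
time_s: 39.0
position: [590.9, 49.1, 245.6]
tcp_rot: [180.0, -0.2, -4.5]
wrist_force: [-0.3, -0.1, 1.0]
gripper_width: 0.598
grasp_force: 0.0
```

```bash
python3 -c "
from h import *
f=r.grab_frame('wrist');print(cam(f)[2]);dial(f);c=proj(f,[[664,46,88]])[0].astype(int);print(c)
t=f['color'][max(0,c[1]-70):c[1]+70,c[0]-70:c[0]+70]
cv2.imwrite('pics/dial.png',cv2.resize(t,(560,560*t.shape[0]//t.shape[1]),interpolation=2)[:,:,::-1])"
```

```text
[666.81123907  44.35783549 328.7591865 ]
knob px 318.0 122.0 43.41668701171875 axis [664.4  45.9  88. ]
pointer angle line 105.8 centroid 103.2 far 20.9
dark 118 [293.8  78.3] r 27.4 angle 104.7 line 104.8
[317 122]
```

View pics/dial.png

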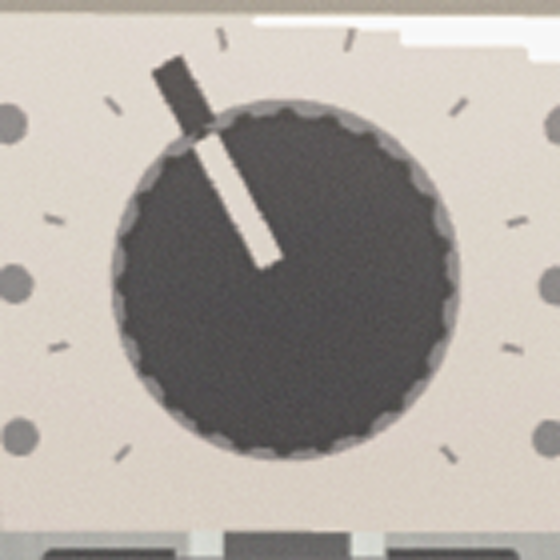

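Picture: the pointer line (207,138)–(271,262) and the mark (168,65)–(201,130) are collinear, so the dial is set. Now back over the lid to the wing.

Call:
carry_out(rows=[0, 0, 4.5, 8.2, 0, 0, 0, 4.5, 8.2, 0, 0, 0, 4.5, 8.2, 0, 0, 0, 4.5, 8.2, 0, 0, 0, 4.6, 8.2, -0.4, -0.2, 4.3, 0, 8.2, -0.4, -0.2, 4.3, 0, 8.2, -0.4, -0.2, 4.3, 0, 8.2, -0.4, -0.2, 4.3, 0, 8.2, -0.4, -0.15, 4.25, 0, 8.2, -0.4, 0, 0, 0, 8.4, -0.4, 0, 0, 0, 0, -0.4])

```text
time_s: 40.25
position: [579.9, 265.2, 471.0]
tcp_rot: [179.9, -0.0, 86.0]
wrist_force: [-0.1, -0.5, 0.1]
gripper_width: 0.304
grasp_force: 0.0
```

Call:
carry_out(rows=[0, 0, 0, 0, -0.4, 0, 0, 0, 0, -0.4])

```text
time_s: 40.45
position: [580.1, 263.0, 470.4]
tcp_rot: [179.9, -0.0, 85.7]
wrist_force: [-0.1, 0.0, -0.5]
gripper_width: 0.299
grasp_force: 0.0
```

Call:
carry_out(rows=[0.1, 0.1, -2.5, 0, -0.4, 0, -0.3, -2.8, 0, -0.4, 0, -0.3, -2.7, 0, -0.4, 0, -0.15, -1.9, 0, -0.4, 0, 0, 0, 0, -0.4, 0, 0, 0, 0, -0.4, 0, 0, 0, 0, -1, 0, 0, 0, 0, -1, 0, 0, 0, 0, -1, 0, 0, 0, 0, -1], force=40)

```text
time_s: 41.45
position: [581.0, 257.5, 372.4]
tcp_rot: [179.9, -0.0, 85.9]
wrist_force: [-1.6, 0.2, 5.1]
gripper_width: 0.125
grasp_force: 40.0
```

Run:
```python
from h import *
for d in arc(191,30,np.linspace(104,0,27),-4.6): print(*d,0,-1,sep=', ',end=', ')
```

```text
-0.1, -1.26, 0.48, 0, -1, -0.1, -1.28, 0.39, 0, -1, -0.11, -1.31, 0.31, 0, -1, -0.11, -1.33, 0.21, 0, -1, -0.1, -1.34, 0.11, 0, -1, -0.11, -1.35, 0.02, 0, -1, -0.11, -1.34, -0.07, 0, -1, -0.11, -1.34, -0.16, 0, -1, -0.1, -1.32, -0.26, 0, -1, -0.11, -1.3, -0.35, 0, -1, -0.1, -1.27, -0.45, 0, -1, -0.1, -1.23, -0.52, 0, -1, -0.1, -1.2, -0.62, 0, -1, -0.09, -1.15, -0.7, 0, -1, -0.09, -1.11, -0.77, 0, -1, -0.08, -1.04, -0.85, 0, -1, -0.08, -0.98, -0.92, 0, -1, -0.08, -0.92, -0.99, 0, -1, -0.06, -0.84, -1.05, 0, -1, -0.07, -0.77, -1.11, 0, -1, -0.05, -0.69, -1.16, 0, -1, -0.05, -0.61, -1.2, 0, -1, -0.04, -0.53, -1.24, 0, -1, -0.04, -0.43, -1.28, 0, -1, -0.03, -0.35, -1.3, 0, -1, -0.02, -0.26, -1.33, 0, -1,
```

The wing is gripped at 11.5 mm. I close the lid along the arc.

Call:
carry_out(rows=[-0.1, -1.26, 0.48, 0, -1, -0.1, -1.28, 0.39, 0, -1, -0.11, -1.31, 0.31, 0, -1, -0.11, -1.33, 0.21, 0, -1, -0.1, -1.34, 0.11, 0, -1, -0.11, -1.35, 0.02, 0, -1, -0.11, -1.34, -0.07, 0, -1, -0.11, -1.34, -0.16, 0, -1, -0.1, -1.32, -0.26, 0, -1, -0.11, -1.3, -0.35, 0, -1, -0.1, -1.27, -0.45, 0, -1, -0.1, -1.23, -0.52, 0, -1])

```text
time_s: 42.65
position: [568.2, 101.8, 367.4]
tcp_rot: [179.9, -0.3, 85.9]
wrist_force: [2.4, 5.0, -2.3]
gripper_width: 0.126
grasp_force: 40.0
```

Call:
carry_out(rows=[-0.1, -1.2, -0.62, 0, -1, -0.09, -1.15, -0.7, 0, -1, -0.09, -1.11, -0.77, 0, -1, -0.08, -1.04, -0.85, 0, -1, -0.08, -0.98, -0.92, 0, -1, -0.08, -0.92, -0.99, 0, -1, -0.06, -0.84, -1.05, 0, -1, -0.07, -0.77, -1.11, 0, -1])

```text
time_s: 43.45
position: [561.5, 19.4, 297.2]
tcp_rot: [180.0, 0.1, 85.9]
wrist_force: [0.9, 1.1, 2.8]
gripper_width: 0.131
grasp_force: 40.0
```

Call:
carry_out(rows=[-0.05, -0.69, -1.16, 0, -1, -0.05, -0.61, -1.2, 0, -1, -0.04, -0.53, -1.24, 0, -1, -0.04, -0.43, -1.28, 0, -1, -0.03, -0.35, -1.3, 0, -1, -0.02, -0.26, -1.33, 0, -1, 0, 0, -0.3, 0, -1, 0, 0, 0, 0, -1, 0, 0, 0, 0, -1])

```text
time_s: 44.35
position: [559.4, -9.0, 220.4]
tcp_rot: [180.0, 0.1, 85.9]
wrist_force: [-2.4, -4.5, 10.5]
gripper_width: 0.128
grasp_force: 40.0
```

Call:
carry_out(rows=[0, -0.2, -0.4, 0, -1, 0, -0.1, -0.4, 0, -1, 0, 0, -0.3, 0, -1, 0, 0, 0, 0, -1, 0, 0, 0, 0, -1])

```text
time_s: 44.85
position: [559.8, -9.8, 218.1]
tcp_rot: [180.0, -0.0, 86.0]
wrist_force: [-27.5, 7.0, 60.7]
gripper_width: 0.128
grasp_force: 40.2
```

The push reached 60 N with z stable, so the lid is down. I relax, re-centre the grip on the latch axis and turn back 90°.

Call:
carry_out(rows=[0, 0, 0.8, 0, -1, 0, 0, 0, 0, -0.5, 0, 0, 0, 0, -0.5, 0, -0.65, 0, 0, -0.5, 0, 0, 0, 0, -0.5, 0, 0, 0, 0, -0.5])

```text
time_s: 45.45
position: [558.9, -17.2, 215.4]
tcp_rot: [-179.9, -0.1, 85.9]
wrist_force: [0.1, 1.1, 2.0]
gripper_width: 0.25
grasp_force: 1.0
```

Call:
carry_out(rows=[0, 0.1, 0.15, 0, -0.5, 0, 0, 0, 0, -1, 0, 0, 0, 0, -1, 0, 0, 0, 0, -1])

```text
time_s: 45.85
position: [558.8, -16.7, 217.5]
tcp_rot: [-179.9, 0.0, 85.9]
wrist_force: [0.2, -0.3, -1.4]
gripper_width: 0.125
grasp_force: 40.0
```

Call:
carry_out(rows=[0, 0, 0, -8.2, -1, 0, 0, 0, -8.2, -1, 0, 0, 0, -8.2, -1, 0, 0, 0, -8.2, -1, 0, 0, 0, -8.2, -1, 0, 0, 0, -8.2, -1, 0, 0, 0, -8.2, -1, 0, 0, 0, -8.2, -1, 0, 0, 0, -8.2, -1, 0, 0, 0, -8.2, -1, 0, 0, 0, -8.2, -1, 0, 0, 0, 0, -1])

```text
time_s: 47.05
position: [558.3, -16.0, 217.4]
tcp_rot: [-179.9, 0.2, -4.3]
wrist_force: [-3.6, 1.7, 0.1]
gripper_width: 0.129
grasp_force: 40.0
```

Call:
carry_out(rows=[0, 0, 0, -1.5, -1, 0, 0, 0, 0, -1, 0, 0, 0, 0, -1])

```text
time_s: 47.35
position: [558.3, -16.0, 217.5]
tcp_rot: [-179.9, 0.2, -5.6]
wrist_force: [-4.3, 3.4, -0.2]
gripper_width: 0.127
grasp_force: 40.1
```

Call:
carry_out(rows=[0, 0, 0, 0, -0.3, 0, 0, 0, 0, -0.3, 0, 0, 0, 0, -0.3, 0, 0, 3, 0, -0.3, 0, 0, 4.5, 0, -0.3, 0, 0, 4, 0, 0, -3, 3, 2, 0, 0, -3, 3, 2, 0, 0, -3, 4, 0, 0, 0, 0, 0, 0, 0, 0])

```text
time_s: 48.35
position: [467.2, 86.5, 374.6]
tcp_rot: [-179.9, -0.2, -5.5]
wrist_force: [0.4, -0.3, -0.2]
gripper_width: 0.498
grasp_force: 0.0
```

Run:
```python
from h import *
T=[]
for n,(x0,y0,x1,y1) in {"scene":(262,190,422,350),"side":(265,190,410,300)}.items():
    f=r.grab_frame(n);c=f["color"];a=cv2.imread(f"pics/{n}0.png")[:,:,::-1]
    d=np.abs(c.astype(int)-a).max(2)>50
    print(n,[(int(b[0]),b[1].round().tolist()) for b in blobs(cv2.morphologyEx(d.astype(np.uint8),2,np.ones((3,3)))>0,20)])
    for im in(a,c): T.append(cv2.resize(im[y0:y1,x0:x1],(400,300)))
cv2.imwrite("pics/end.png",np.vstack([np.hstack(T[:2]),np.hstack(T[2:])])[:,:,::-1])
```

```text
scene [(2470, [396.0, 31.0]), (733, [462.0, 23.0]), (1026, [569.0, 25.0]), (31, [594.0, 1.0]), (87, [587.0, 12.0]), (66, [627.0, 17.0]), (109, [368.0, 25.0]), (211, [206.0, 30.0]), (55, [162.0, 28.0]), (31, [632.0, 30.0]), (911, [352.0, 53.0]), (62, [424.0, 40.0]), (1731, [303.0, 60.0]), (412, [243.0, 51.0]), (70, [636.0, 45.0]), (6429, [166.0, 128.0]), (31, [421.0, 52.0]), (780, [627.0, 72.0]), (174, [216.0, 65.0]), (35, [420.0, 66.0]), (209, [407.0, 78.0]), (138, [439.0, 76.0]), (63, [486.0, 75.0]), (45, [462.0, 85.0]), (49, [473.0, 88.0]), (39, [323.0, 88.0]), (31, [332.0, 90.0]), (1259, [366.0, 128.0]), (960, [280.0, 118.0]), (34, [378.0, 99.0]), (72, [628.0, 105.0]), (244, [605.0, 116.0]), (56, [570.0, 109.0]), (1620, [602.0, 145.0]), (30, [570.0, 122.0]), (297, [408.0, 149.0]), (50, [331.0, 155.0]), (72, [367.0, 157.0]), (255, [350.0, 169.0]), (694, [438.0, 183.0]), (194, [379.0, 179.0]), (441, [227.0, 204.0]), (46, [246.0, 212.0]), (257, [210.0, 222.0]), (55, [221.0, 217.0]), (101, [243.0, 227.0]), (434, [143.0, 250.0]), (64, [154.0, 243.0]), (517, [199.0, 274.0]), (69, [213.0, 268.0])]
side [(911, [30.0, 23.0]), (9875, [210.0, 40.0]), (44, [56.0, 22.0]), (21, [59.0, 35.0]), (78, [3.0, 49.0]), (207, [93.0, 59.0]), (2058, [50.0, 89.0]), (30, [68.0, 56.0]), (541, [157.0, 72.0]), (204, [161.0, 93.0]), (586, [91.0, 125.0]), (404, [167.0, 123.0]), (901, [291.0, 127.0]), (111, [168.0, 150.0]), (1971, [103.0, 177.0]), (412, [299.0, 156.0]), (42, [297.0, 177.0]), (45, [4.0, 185.0]), (44, [5.0, 192.0]), (830, [25.0, 202.0]), (1427, [126.0, 229.0]), (670, [40.0, 235.0]), (2381, [82.0, 250.0]), (5449, [165.0, 356.0]), (2294, [419.0, 355.0]), (7276, [340.0, 403.0]), (194, [86.0, 346.0]), (520, [77.0, 384.0]), (4141, [25.0, 436.0])]
```

View pics/end.png

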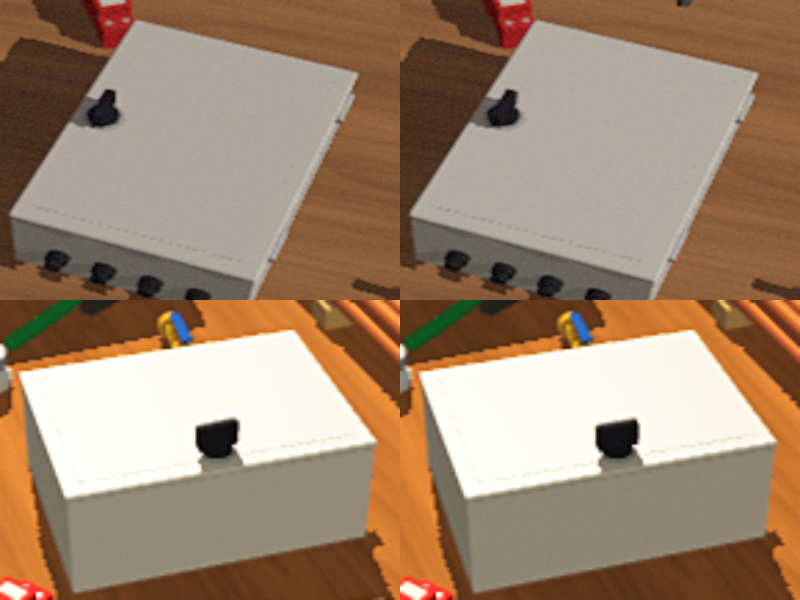

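The before and after crops match: the lid is flush and the wing is back parallel to the hinge. The difference masks show no change on the box. All four relays are in and the bystanders are unmoved, so I hand in.

```bash
python3 -c "
from plant import r
print(r.job_done())"
```

```text
the job is handed in; nothing more can be done
None
```

The job is handed in at about 48 s: all four relays are seated on the rail, the dial is aligned with its index mark, and the lid is closed with the latch turned back to locked. I checked the lid and latch by comparing before-and-after pictures, not by pulling on the lid.

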